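# Reload the sticky-pad dispenser

## Robot

A 7-joint arm with a two-finger parallel gripper is mounted at the origin on the work surface. World frame = base frame: x ahead of the robot, y to its left, z up, the work surface at z = 0. Lengths are in m, angles in degrees, forces in N, time in s.
With the tool pointing down it reaches from about 0.425 to 0.875 m from the base axis. Payload 4.7 kg.
Tool frame: the origin (TCP) lies between the finger pads; the fingertips stand env.finger_overhang ahead of it and the grasp point (between the pads) lies 5 mm behind it (env.finger_overhang is the distance from the TCP to the fingertips, in m); z points along the fingers, y is the line along which they close (so a half turn about z gives the same grasp; the last joint's range is limited). The gripper opens to 87 mm and grips with 3 to 60 N. Pads are 19 mm wide; open, the fingers measure 117 mm over their backs; the gripper's body (75 mm by 190 mm) begins 51 mm behind the grasp point.
Start: joints at [-76.484, 18.392, -4.016, 83.108, 1.295, 78.541, -3.26], TCP at [0.143, 0.634, 0.237] pointing down, gripper open.
Joint ranges: [-163.93, 163.93], [-17.29, 119.83], [-79.2, 71.16], [3.27, 140.29], [-89.18, 269.18], [5.43, 117.66], [-154.24, 154.24]. Speed limits (degrees/s): [147.25, 147.25, 180, 180, 180, 180, 180].

## Interface

Orientations are given as [roll, pitch, yaw] about the fixed x, y, z axes, in that order (R = Rz(yaw) Ry(pitch) Rx(roll)).
In Python, from cell import telemetry, eyes, env, models gives the robot as it stands. The module is installed in compiled form; this text tells all that it offers.
- The arm moves only by the tool drive_tool, never from a script. Its arguments are lists of equal length, an entry for each row: "angular": the turn, a rotation vector about the tool's x, y, z in rad, a list of three; "delta_pos": the shift along the tool's x, y, z in cm, a list of three; "gripper": the finger opening in cm, from 0 to 8.7. A call has 1 to 20 rows; each row shifts and turns the commanded pose from where the row before left it, along the tool's axes as they then stand; what a row does not reach is not made up. A row lasts 1/10 s, in which the tool goes at most 50 mm and 8.59 degrees, less where a joint would pass 70% of its speed; a pose out of reach is approached as far as the arm can. A call with a gripper value outside its range is refused whole. The fingers move at their own pace and stop on an object; "squeeze" is the grip in N (left out, the last holds). Time passes only in rows, so rows that do not move let the fingers close. It gives the time, the measured TCP pose, the force, the opening and the grip force at its end, in the units of the state.
- telemetry.get_obs(): the state, without advancing time (a new reading comes with each control period).
- eyes.read_camera(name): name is "scene" or "side" or "wrist"; returns a dict with "pixels" (400x640x3 uint8, red, green, blue), "mtx" (3x3 intrinsics, pixels), "D" ([k1, k2, p1, p2, k3] as OpenCV has them; the pictures are not rectified), "origin" and "orientation" of the camera in the world. Camera axes: x right, y down, z forward; pixel columns grow to the right and rows downward; lengths in m; the calibration is good to about 2 mm. A picture is of the moment at which its call begins. There is no depth.
- env.sign_off(): hands the job in; it is judged then, once.
Trained networks look in a picture, given as the dict that the camera call returned (one of the last four; its "shot" number tells which), for a name from the list of things; names that differ only in an ending like _2 or _b are one class to them, and where a whole thing is asked for, a point or a joint stands for the part that bears it (a point fixed in the world has none). Each returns a list of dicts, best first, with "p" (0 to 1); they miss things now and then, are a little off and sometimes report something else, mostly with a low value. They report only what shows in the picture. A call takes as long as a camera call.
- models.search_frame(picture, target): "centre" ([column, row] in pixels, amid what is visible of it).
- models.cut_out(picture, target): "pixels" (400x640 bool, what is visible of it) and "centre" ([column, row] in pixels, amid what is visible of it).
The state is a dict: "time_s": time; "qpos": joint angles; "joint_velocities": joint speeds; "effort": joint torques, N m; "tool_pos": TCP position; "tool_rot": TCP orientation; "force": force on the tool from outside, world axes, zero at the start; "wrist_torque": the same for the moment, N m; "grip_width": finger opening in m; "grasp_force": force on a finger pad.
Only numpy, scipy, OpenCV 4.12 (cv2) and the standard library are available. Lean on these libraries where they do the work, as an engineer would, in place of code of your own. Each camera call takes 0.05 s, during which the arm holds its last target. There are 200 camera calls.

## Task

Reload the dispenser: tip over the purple cassette that stands on the apron so that it lies flat, pointing into the bay, without picking it up; then slide it along the bay, pushing the orange spring catch aside, until it is fully home and the catch has snapped back behind it. Leave everything else on the counter as it stands.

Things in the scene. Friction and masses are not known exactly. Their poses are not given: they have to be found in the camera images.
- dispenser: Grey dispenser with blue housing, fixed on the counter. Origin: at counter level on the bay's centre line, under the resting catch's tip. x = direction of insertion, y left of it, z up. Floor plate 124 mm wide, top 8 mm above the counter. Along x (mm): flat open apron -315 to -120, flared mouth (walls closing from 55 to 36 off centre) -120 to -68, straight bay -68 to end stop +119.
- bay_mouth (a point): Centre of the start of the straight bay, on the floor plate, 68 mm before the catch tip. Axes as the dispenser's. The bay is 72 mm wide inside; its walls are 6 mm thick, tops 38 mm above the counter.
- bay_stop (a point): Foot of the rigid end stop on the bay's centre line, on the floor plate. Axes as the dispenser's. A blue hood spans the bay over the last 46 mm before the stop, underside 56 mm and top 66 mm above the counter; behind the stop the housing is 103 mm high.
- catch_tip (a point): Tip, at mid height, of the orange spring catch: a leaf 60 mm long, 10 to 34 mm above the counter, hinged at the left (+y) wall 61 mm before the tip and slanting inward along the insertion. At rest the tip is about 10 mm inside the left wall's face, 26 mm from the centre line: push the cassette at the centre or right so as not to block it.
- catch (a joint): Catch angle, rad: 0 at rest (tip in the bay), grows to 0.30 as the tip is pushed outward. A cassette alongside holds it at about 0.1 to 0.2. Pushing the tip aside takes 2 to 3 N; it springs back once the cassette's trailing end has passed it.
- cassette_mid (a point): Centre of the purple refill cassette (yellow band), a closed block 110 mm long (own z, up while standing), 68 wide (y), 38 thick (x), 0.15 to 0.28 kg. It starts standing on end on the apron, x roughly along the dispenser's x. Home, it lies on a broad face, length along the bay, with about 10 mm of play between catch and end stop. Tips if pushed near its top.
- paint_bottle_mid (a point): Bystander: centre of the orange paint bottle with white cap, 52 mm diameter, 140 mm tall, standing.
- pin_jar_mid (a point): Bystander: centre of the clear jar with blue cap, 64 mm diameter, 70 mm tall.
- red_box_mid (a point): Bystander: centre of the flat red box 90 x 55 x 32 mm lying flat.
- tape_roll_mid (a point): Bystander: centre of the yellow roll, 90 mm diameter, 20 mm high, lying flat.
- pen_cup_mid (a point): Bystander: centre of the black pen cup with pens, 76 mm diameter, cup 100 mm (pens 150 mm) tall.
- green_cassette_mid (a point): Bystander: centre of the green spare cassette lying flat, 110 x 68 x 38 mm.

How it is judged (in metres and radians):
On the way, in this order (a step that is already met when the one before it is completed fails the run):
1. the cassette lies flat on the apron, not yet at the catch ((angle between cassette_mid's own x axis and vertical below 0.12 rad or angle between cassette_mid's own x axis and vertical above 3.02 rad) and z of cassette_mid in the frame of dispenser below 0.034 m and x of cassette_mid in the frame of dispenser below -0.1 m and value of joint catch below 0.04 rad), for 0.2 s.
2. lying flat, the cassette pushes the catch aside as it slides in ((angle between cassette_mid's own x axis and vertical below 0.12 rad or angle between cassette_mid's own x axis and vertical above 3.02 rad) and z of cassette_mid in the frame of dispenser below 0.034 m and value of joint catch above 0.07 rad and x of cassette_mid in the frame of dispenser between -0.06 and 0.056 m), for 0.05 s.
At the end, for the whole second after the job is handed in: The cassette lies flat in the bay, length along it (within 0.1 rad), centred within 8 mm, its centre 52 to 68 mm past the catch tip; the catch is back at rest (below 0.04 rad) ((angle between cassette_mid's own x axis and vertical below 0.12 rad or angle between cassette_mid's own x axis and vertical above 3.02 rad) and z of cassette_mid in the frame of dispenser below 0.034 m and x of cassette_mid in the frame of dispenser between 0.052 and 0.068 m and y of cassette_mid in the frame of dispenser between -0.008 and 0.008 m and angle between the z axis of cassette_mid and the x axis of dispenser, either way round below 0.1 rad and value of joint catch below 0.04 rad); the robot touches nothing.
It fails at once if the cassette is lifted (its centre more than 80 mm above the counter, or more than 45 mm once it is at the bay's mouth) (z of cassette_mid in the frame of dispenser above 0.08 m or (x of cassette_mid in the frame of dispenser above -0.13 m and z of cassette_mid in the frame of dispenser above 0.045 m)).
It fails at once if another thing on the counter is disturbed (moved more than 20 mm) (distance of any of paint_bottle_mid, pin_jar_mid, red_box_mid, tape_roll_mid, pen_cup_mid, green_cassette_mid from where it was at the start of the episode above 0.02 m).
It also fails if it takes over 56 s, if anything falls off the work surface, if the arm or the gripper's body presses on something with over 40 N, if the wrist force passes 120 N, or if a joint passes its speed limit or range.

## Working session

There is one attempt and no reset: what is moved stays moved. The work goes in short steps, Python scripts to look and compute and a tool call to move; the robot and the scene stay as the last step left them, time stands still between calls to the robot, and variables do not carry over. Pictures are saved under pics/ and viewed, at most 10 in all, crops included, and the job is handed in when it is done.

Besides the shell and the picture viewer there is one more tool, called after "Request:" by a JSON object that holds its "op" and its "data". drive_tool: Moves the arm, as the interface text tells. Its arguments: {"type":"object","properties":{"angular":{"type":"array","items":{"type":"array","items":{"type":"number"}}},"delta_pos":{"type":"array","items":{"type":"array","items":{"type":"number"}}},"gripper":{"type":"array","items":{"type":"number"}},"squeeze":{"type":"number"}},"required":["angular","delta_pos","gripper"]}

```bash
mkdir -p pics
cat > h.py <<'E'
import numpy as np, cv2
from scipy.spatial.transform import Rotation as R
from cell import telemetry, eyes, env, models
def Rc(c):
    o=np.array(c["orientation"],float)
    return o if o.shape==(3,3) else R.from_euler('xyz',o,degrees=True).as_matrix()
def ray(c,px):
    u=cv2.undistortPoints(np.array([[px]],float),np.array(c["mtx"],float),np.array(c["D"],float))[0,0]
    return np.array(c["origin"]),Rc(c)@np.array([u[0],u[1],1])
def atz(c,px,z):
    o,d=ray(c,px); return o+d*(z-o[2])/d[2]
def proj(c,P):
    r=Rc(c).T; t=-r@np.array(c["origin"])
    return cv2.projectPoints(np.array(P,float).reshape(-1,1,3),cv2.Rodrigues(r)[0],t,np.array(c["mtx"],float),np.array(c["D"],float))[0][:,0]
def save(c,n): cv2.imwrite('pics/'+n,cv2.cvtColor(c["pixels"],cv2.COLOR_RGB2BGR))
E
python3 - <<'E'
from h import *
s=telemetry.get_obs(); print(s["time_s"],s["tool_pos"],s["tool_rot"],env.finger_overhang)
for n in ["scene","side","wrist"]:
    c=eyes.read_camera(n); save(c,n+"0.png"); print(n,c["origin"],c["orientation"])
    for t in ["cassette_mid","dispenser","catch","catch_tip","bay_mouth","bay_stop","paint_bottle_mid","pin_jar_mid","red_box_mid","tape_roll_mid","pen_cup_mid","green_cassette_mid"]:
        try: print(t,[(np.round(r["centre"]),round(r["p"],2)) for r in models.search_frame(c,t)[:2]])
        except Exception as e: print(t,e)
E
```

```text
0.0 [0.14287769 0.63356971 0.23549742] [-1.79893361e+02  3.65443207e-03  1.67295338e+02] 0.014
scene [ 1.28594327 -0.2971087   0.70104556] [-131.0215259     0.46199947   72.25625787]
cassette_mid [(array([285., 216.]), 0.96)]
dispenser [(array([369., 196.]), 0.83)]
catch [(array([362., 187.]), 0.67), (array([324., 181.]), 0.27)]
catch_tip [(array([362., 187.]), 0.53), (array([186., 250.]), 0.24)]
bay_mouth [(array([369., 197.]), 0.63)]
bay_stop [(array([369., 194.]), 0.63)]
paint_bottle_mid [(array([393., 232.]), 0.95)]
pin_jar_mid [(array([455., 214.]), 0.74)]
red_box_mid [(array([358., 158.]), 0.65)]
tape_roll_mid [(array([321., 170.]), 0.58), (array([154., 217.]), 0.35)]
pen_cup_mid [(array([186., 248.]), 0.92)]
green_cassette_mid [(array([152., 218.]), 0.9)]
side [0.17700658 0.46350991 0.58385562] [-128.02359477   -0.217476   -143.30460164]
cassette_mid [(array([281., 274.]), 0.72), (array([332., 177.]), 0.67)]
dispenser [(array([280., 277.]), 0.6)]
catch [(array([312., 249.]), 0.54)]
catch_tip [(array([310., 250.]), 0.57)]
bay_mouth [(array([280., 274.]), 0.91), (array([416., 168.]), 0.2)]
bay_stop [(array([280., 274.]), 0.88), (array([310., 252.]), 0.28)]
paint_bottle_mid [(array([252., 206.]), 0.62)]
pin_jar_mid [(array([201., 255.]), 0.57)]
red_box_mid [(array([349., 299.]), 0.57)]
tape_roll_mid [(array([365., 266.]), 0.82)]
pen_cup_mid [(array([365., 136.]), 0.98)]
green_cassette_mid [(array([417., 164.]), 0.83)]
wrist [0.06165831 0.65246845 0.3852837 ] [1.62234473e+02 2.79757352e-02 7.72209307e+01]
cassette_mid []
dispenser []
catch []
catch_tip []
bay_mouth []
bay_stop []
paint_bottle_mid []
pin_jar_mid []
red_box_mid []
tape_roll_mid []
pen_cup_mid []
green_cassette_mid []
```

View pics/scene0.png

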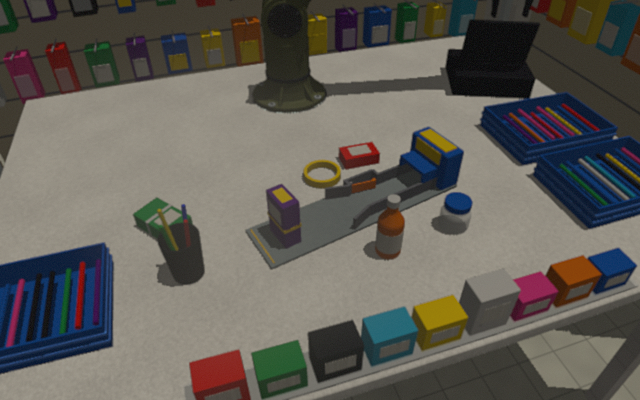

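View pics/side0.png

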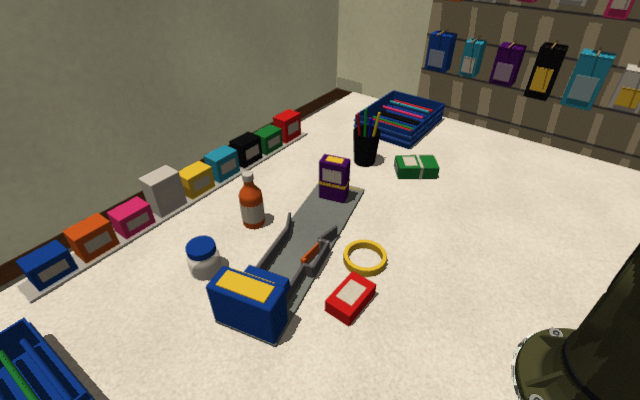

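The scene picture shows the purple cassette standing at (285,215), the apron end corners at about (247,231) and (272,265), the catch at (362,186) and the housing at (437,155). The side picture shows the cassette at (334,178), the catch at (312,252) and the housing at (250,300). Next I'll zoom in to pick out the corners.

Run:
```python
import cv2
a=cv2.imread('pics/scene0.png')[120:275,235:475]; cv2.imwrite('pics/sc_c.png',cv2.resize(a,None,fx=3.3,fy=3.3,interpolation=cv2.INTER_CUBIC))
a=cv2.imread('pics/side0.png')[145:350,195:385]; cv2.imwrite('pics/sd_c.png',cv2.resize(a,None,fx=2.9,fy=2.9,interpolation=cv2.INTER_CUBIC))
```

```text
(no output)
```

View pics/sc_c.png

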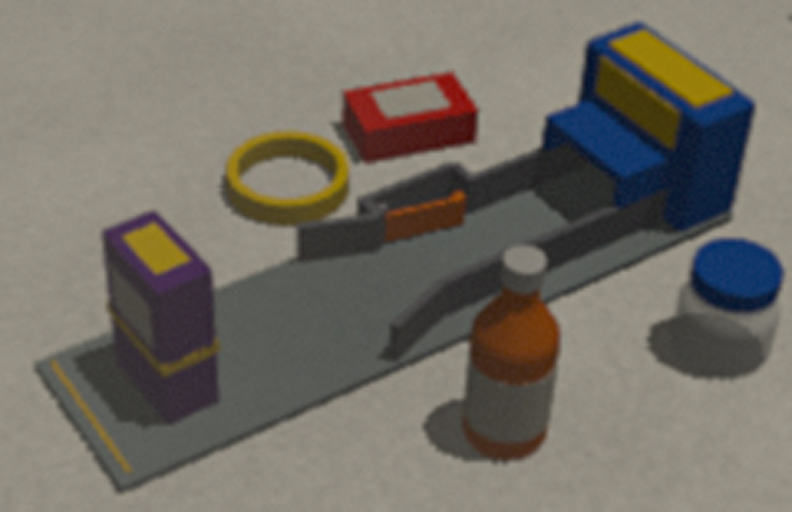

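View pics/sd_c.png

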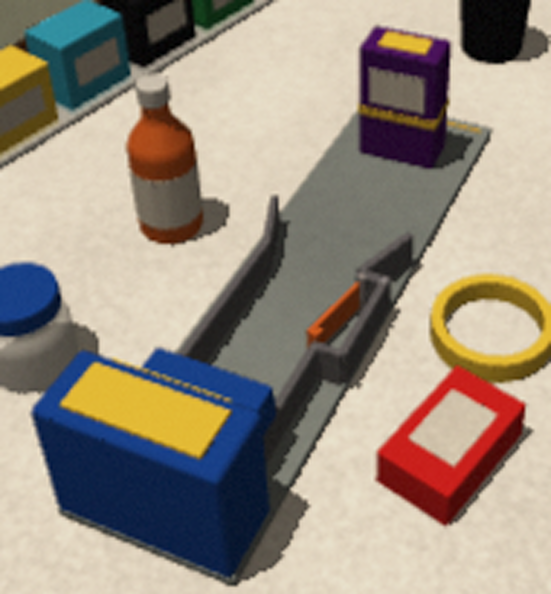

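The crops show clear plate, wall, catch and cassette corners. I'll fit both poses to them.

```bash
cat > fit.py <<'E'
from h import *
from scipy.optimize import least_squares
C=[eyes.read_camera(n) for n in("scene","side")]
S=lambda p:(np.array(p)+.5)/3.3-.5+[235,120]
D=lambda p:(np.array(p)+.5)/2.9-.5+[195,145]
disp=[(0,S((38,367)),(-.315,.062,.008)),(0,S((122,490)),(-.315,-.062,.006)),(0,S((298,226)),(-.12,.058,.038)),(0,S((392,325)),(-.12,-.058,.038)),(0,S((465,194)),(0,.026,.034)),
(1,D((490,130)),(-.315,.062,.008)),(1,D((412,236)),(-.12,.058,.038)),(1,D((275,198)),(-.12,-.058,.038)),(1,D((310,330)),(0,.026,.034))]
cas=[(0,S(p),q) for p,q in [((105,232),(-.019,.034,.118)),((163,292),(-.019,-.034,.118)),((212,268),(.019,-.034,.118)),((152,213),(.019,.034,.118)),((172,420),(-.019,-.034,.008)),((217,400),(.019,-.034,.008))]]
cas+=[(1,D(p),q) for p,q in [((362,45),(.019,-.034,.118)),((447,62),(.019,.034,.118)),((377,28),(-.019,-.034,.118)),((448,38),(-.019,.034,.118)),((360,153),(.019,-.034,.008)),((441,164),(.019,.034,.008))]]
def fit(cor,x0):
    def f(v):
        out=[]
        for k in(0,1):
            P=[np.append(R.from_euler('z',v[2]).as_matrix()[:2,:2]@q[:2]+v[:2],q[2]) for c,p,q in cor if c==k]
            out.append(proj(C[k],P)-[p for c,p,q in cor if c==k])
        return np.vstack(out).ravel()
    r=least_squares(f,x0,loss='soft_l1',max_nfev=500); return r.x,f(r.x).reshape(-1,2)
for cor,s in((disp,(363,187)),(cas,(285,216))):
    g=atz(C[0],s,.03)
    best=min((fit(cor,[g[0],g[1],a]) for a in(0,1.5,3,-1.5)),key=lambda t:abs(t[1]).sum())
    print(best[0][:2],np.degrees(best[0][2])); print(np.round(best[1],1).tolist())
for n,k,z in [("paint_bottle_mid",0,.07),("pin_jar_mid",0,.035),("red_box_mid",0,.016),("tape_roll_mid",0,.01),("pen_cup_mid",0,.06),("green_cassette_mid",0,.019)]:
    print(n,np.round([atz(C[k],models.search_frame(C[k],n)[0]["centre"],z)[:2] for k in(0,1)],3).tolist())
E
python3 fit.py
```

```text
[0.54031067 0.07843775] -255.43255482360033
[[-1.5, -1.4], [0.7, -0.0], [-0.8, -0.7], [1.0, -0.6], [0.6, -0.3], [-0.0, -2.1], [0.2, -1.9], [-0.1, -1.7], [-0.5, 0.1]]
[ 0.60144834 -0.16566231] 109.17998535498768
[[-2.8, -0.8], [-1.1, -0.5], [0.9, -1.3], [-0.6, -2.5], [-0.4, 1.7], [1.5, -0.5], [-0.6, 0.2], [-1.8, -0.9], [-1.0, -1.9], [1.8, -0.8], [0.1, 0.0], [-1.9, 1.3]]
paint_bottle_mid [[0.722, 0.014], [0.684, 0.035]]
pin_jar_mid [[0.68, 0.181], [0.682, 0.186]]
red_box_mid [[0.39, 0.077], [0.397, 0.085]]
tape_roll_mid [[0.463, -0.038], [0.411, -0.01]]
pen_cup_mid [[0.637, -0.364], [0.651, -0.383]]
green_cassette_mid [[0.476, -0.423], [0.49, -0.399]]
```

Request:
{"op": "drive_tool", "data": {"angular": [[0,0,0.137],[0,0,0.137],[0,0,0.137],[0,0,0.137],[0,0,0.137],[0,0,0.137],[0,0,0.137],[0,0,0.137],[0,0,0],[0,0,0],[0,0,0],[0,0,0],[0,0,0],[0,0,0],[0,0,0],[0,0,0]], "delta_pos": [[0,0,0],[0,0,0],[0,0,0],[0,0,0],[0,0,0],[0,0,0],[0,0,0],[0,0,0],[-2,2,0],[-4,4,0],[-4,4,0],[-4,4,0],[-4,4,0],[-4,4,0],[-2,2.4,0],[0,0,0]], "gripper": [1,1,1,1,1,1,1,1,1,1,1,1,1,1,1,1]}}

```text
time_s: 4.25
tool_pos: [0.4175, 0.4746, 0.2368]
tool_rot: [179.8, 0.2, 103.9]
force: [0.3, 0.0, -0.4]
grip_width: 0.0101
grasp_force: 0.0
```

Request:
{"op": "drive_tool", "data": {"angular": [[0,0,-0.012],[0,0,0],[0,0,0],[0,0,0],[0,0,0],[0,0,0],[0,0,0],[0,0,0],[0,0,0],[0,0,0],[0,0,0],[0,0,0],[0,0,0],[0,0,0],[0,0,0],[0,0,0],[0,0,0],[0,0,0],[0,0,0],[0,0,0]], "delta_pos": [[-2,1,0],[-4,1,0],[-4,0,0],[-4,0,0],[-4,0,0],[-4,0,0],[-4,0,0],[-4,0,0],[-4,0,0],[-4,0,0],[-4,0,0],[-4,0,0],[-4,0,0],[-4,0,0],[-4,0,0],[-4,0,0],[-4,0,0],[-4,0,0],[-2,0,0],[0,0,0]], "gripper": [1,1,1,1,1,1,1,1,1,1,1,1,1,1,1,1,1,1,1,1]}}

```text
time_s: 6.25
tool_pos: [0.6183, -0.2137, 0.2363]
tool_rot: [-179.9, 0.1, 104.9]
force: [0.2, -0.2, -0.3]
grip_width: 0.01
grasp_force: 0.0
```

Request:
{"op": "drive_tool", "data": {"angular": [[0,0,0],[0,0,0],[0,0,0],[0,0,0],[0,0,0]], "delta_pos": [[-0.3,0,2],[0,0,4],[0,0,4],[0,0,2.4],[0,0,0]], "gripper": [1,1,1,1,1]}}

```text
time_s: 6.75
tool_pos: [0.6173, -0.2092, 0.1083]
tool_rot: [-179.6, -0.3, 105.3]
force: [-0.3, 0.6, 0.6]
grip_width: 0.0099
grasp_force: 0.0
```

Run:
```python
from h import *
print(telemetry.get_obs()["tool_pos"])
a=eyes.read_camera("scene")["pixels"][150:290,220:420]; b=eyes.read_camera("side")["pixels"][100:240,250:450]
im=np.hstack([cv2.resize(x,None,fx=2,fy=2) for x in(a,b)]); save({"pixels":im},"pre.png")
```

```text
[ 0.61730404 -0.20920094  0.10829285]
```

View pics/pre.png

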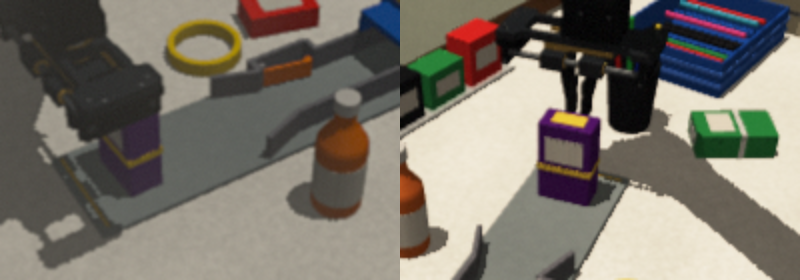

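The left half shows the fingers just behind the cassette, and the right half shows them centred behind its top. I'll tip it now.

Request:
{"op": "drive_tool", "data": {"angular": [[0,0,0],[0,0,0],[0,0,0],[0,0,0],[0,0,0],[0,0,0],[0,0,0],[0,0,0],[0,0,0],[0,0,0]], "delta_pos": [[1,0,0],[0.5,0,0],[0.5,0,0],[0.5,0,0],[0.5,0,0],[0.5,0,0],[0.5,0,0],[0.5,0,0],[0.4,0,0],[0.4,0,0]], "gripper": [1,1,1,1,1,1,1,1,1,1]}}

```text
time_s: 7.85
tool_pos: [0.6054, -0.1616, 0.1124]
tool_rot: [-180.0, -0.0, 105.2]
force: [1.6, 0.7, -0.1]
grip_width: 0.0096
grasp_force: 0.0
```

Run:
```python
from h import *
a=eyes.read_camera("scene")["pixels"][150:290,220:420]; b=eyes.read_camera("side")["pixels"][100:240,250:450]
im=np.hstack([cv2.resize(x,None,fx=2,fy=2) for x in(a,b)]); save({"pixels":im},"tip.png")
```

```text
(no output)
```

View pics/tip.png

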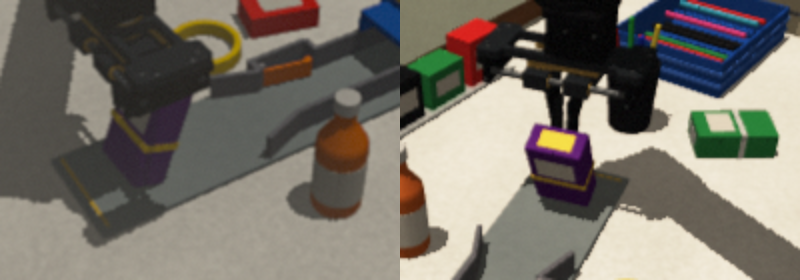

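The cassette is tilting forward at (145,140) in the left half, with a slight roll. I'll keep pushing.

Request:
{"op": "drive_tool", "data": {"angular": [[0,0,0],[0,0,0],[0,0,0],[0,0,0],[0,0,0],[0,0,0],[0,0,0],[0,0,0]], "delta_pos": [[0.4,0,0],[0.4,0,0],[0.4,0,0],[0.3,0,0],[0.2,0,0],[0,0,0],[0,0,0],[0,0,0]], "gripper": [1,1,1,1,1,1,1,1]}}

```text
time_s: 8.75
tool_pos: [0.6012, -0.1459, 0.1126]
tool_rot: [180.0, 0.0, 105.2]
force: [0.3, 0.0, 0.2]
grip_width: 0.0099
grasp_force: 0.0
```

Run:
```python
from h import *
a=eyes.read_camera("scene")["pixels"][150:290,220:420]; b=eyes.read_camera("side")["pixels"][100:240,250:450]
im=np.hstack([cv2.resize(x,None,fx=2,fy=2) for x in(a,b)]); save({"pixels":im},"tip2.png")
```

```text
(no output)
```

View pics/tip2.png

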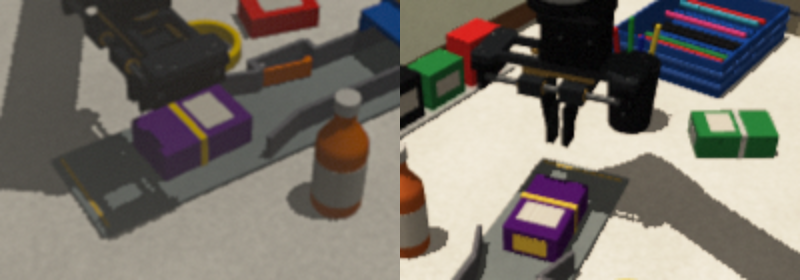

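It lies flat on the apron and is slightly yawed. I'll back off and measure its pose from the silhouettes.

Request:
{"op": "drive_tool", "data": {"angular": [[0,0,0],[0,0,0],[0,0,0],[0,0,0]], "delta_pos": [[-2,0,0],[-3,0,0],[-1,0,0],[0,0,0]], "gripper": [1,1,1,1]}}

```text
time_s: 9.25
tool_pos: [0.6164, -0.2059, 0.1125]
tool_rot: [-180.0, 0.1, 105.0]
force: [0.3, 0.1, -0.2]
grip_width: 0.0096
grasp_force: 0.0
```

```bash
cat > meas.py <<'E'
from h import *
from scipy.optimize import minimize
O=np.array([.5403,.0784]); Y=np.radians(104.57); M=np.array([[np.cos(Y),-np.sin(Y)],[np.sin(Y),np.cos(Y)]])
C=[]
for n in("scene","side"):
    c=eyes.read_camera(n); r=models.cut_out(c,"cassette_mid")
    if r: C.append((c,np.array(r[0]["pixels"],bool))); print(n,round(r[0]["p"],2),C[-1][1].sum(),np.round(r[0]["centre"]))
B=np.array([(a,b,z) for a in(-.055,.055) for b in(-.034,.034) for z in(.008,.046)])
def cost(v):
    e=0
    for c,m in C:
        a=v[2]/20; q=B[:,:2]@np.array([[np.cos(a),-np.sin(a)],[np.sin(a),np.cos(a)]]).T+np.array(v[:2])/1000
        h=cv2.convexHull(proj(c,np.c_[q@M.T+O,B[:,2]]).astype(np.float32)*8).astype(np.int32)
        im=np.zeros(m.shape,np.uint8); cv2.fillPoly(im,[h],1,shift=3); im=im>0
        e+=(im^m).sum()/m.sum()
    return e
def run(x0):
    best=min((minimize(cost,[x,x0[1],a],method='Nelder-Mead',options=dict(initial_simplex=np.array([x,x0[1],a])+np.array([[0,0,0],[12,0,0],[0,8,0],[0,0,2]]))) for x in(x0[0]-15,x0[0]+10) for a in(-2,0,2)),key=lambda r:r.fun)
    print("x,y mm",np.round(best.x[:2],1),"yaw deg",np.degrees(best.x[2]/20).round(1),"cost",round(best.fun,3))
    s=telemetry.get_obs(); t=(np.array(s["tool_pos"])[:2]-O)@M*1000; print("tcp",t.round(1),s["tool_pos"][2].round(4),s["tool_rot"].round(1),s["time_s"])
if __name__=="__main__":
    import sys; run([float(sys.argv[1]),0])
E
python3 meas.py -177
```

```text
scene 0.62 1936 [315. 214.]
side 0.87 1300 [319. 209.]
x,y mm [-176.     2.5] yaw deg 2.3 cost 0.136
tcp [-290.4   -3.7] 0.1123 [ 1.800e+02 -1.000e-01  1.053e+02] 9.45
```

Request:
{"op": "drive_tool", "data": {"angular": [[0,0,0],[0,0,0.01],[0,0,0],[0,0,0],[0,0,0],[0,0,0],[0,0,0],[0,0,0],[0,0,0],[0,0,0],[0,0,0],[0,0,0],[0,0,0],[0,0,0],[0,0,0],[0,0,0],[0,0,0]], "delta_pos": [[0,0,2],[0,0,3],[0,0,2],[0,0,0.8],[0,0,0],[2,0,0],[1,0,0],[1,0,0],[1,0,0],[1,0,0],[1,0,0],[1,0,0],[1,0,0],[1,0,0],[1,0,0],[0.5,0,0],[0,0,0]], "gripper": [1,1,1,1,1,1,1,1,1,1,1,1,1,1,1,1,1]}}

```text
time_s: 11.15
tool_pos: [0.5874, -0.0903, 0.0342]
tool_rot: [-180.0, -0.1, 104.7]
force: [-0.0, 0.3, -0.6]
grip_width: 0.0099
grasp_force: 0.0
```

```bash
python3 meas.py -120
```

```text
scene 0.7 479 [360. 201.]
side 0.92 1406 [306. 225.]
x,y mm [-109.9   -1.3] yaw deg -1.5 cost 3.119
tcp [-176.6   -2.6] 0.0341 [-1.799e+02 -1.000e-01  1.046e+02] 11.35
```

Request:
{"op": "drive_tool", "data": {"angular": [[0,0,0],[0,0,0],[0,0,0],[0,0,0],[0,0,0],[0,0,0],[0,0,0],[0,0,0],[0,0,0],[0,0,0],[0,0,0],[0,0,0]], "delta_pos": [[0.5,0,0],[1,0,0],[1,0,0],[1,0,0],[1,0,0],[1,0,0],[1,0,0],[1,0,0],[1,0,0],[1,0,0],[0.5,0,0],[0,0,0]], "gripper": [1,1,1,1,1,1,1,1,1,1,1,1]}}

```text
time_s: 12.55
tool_pos: [0.5621, 0.0062, 0.0346]
tool_rot: [-180.0, -0.1, 104.7]
force: [0.6, 0.3, 0.4]
grip_width: 0.0094
grasp_force: 0.0
```

```bash
sed -i 's/    if r:/    if r and (n=="side" or r[0]["pixels"].sum()>1500):/' meas.py; python3 meas.py -10
python3 - <<'E'
from h import *
a=eyes.read_camera("scene")["pixels"][110:250,260:460]; b=eyes.read_camera("side")["pixels"][200:340,200:400]
im=np.hstack([cv2.resize(x,None,fx=2,fy=2) for x in(a,b)]); save({"pixels":im},"in.png")
E
```

```text
side 0.74 1549 [287. 252.]
x,y mm [-20.3 -10.6] yaw deg 0.5 cost 0.304
tcp [-76.7  -2.4] 0.0343 [-1.799e+02 -1.000e-01  1.046e+02] 12.75
```

View pics/in.png

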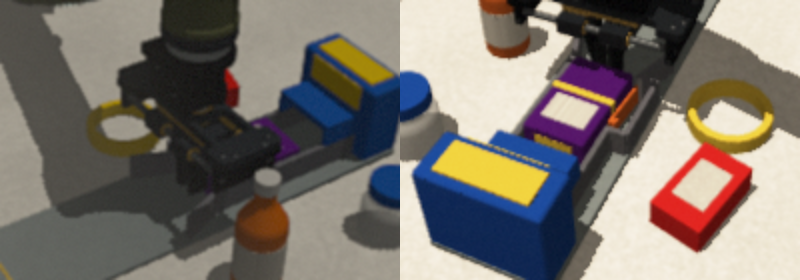

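Request:
{"op": "drive_tool", "data": {"angular": [[0,0,0],[0,0,0],[0,0,0],[0,0,0],[0,0,0],[0,0,0],[0,0,0],[0,0,0]], "delta_pos": [[0.5,0,0],[1,0,0],[1,0,0],[1,0,0],[1,0,0],[1,0,0],[0.5,0,0],[0,0,0]], "gripper": [1,1,1,1,1,1,1,1]}}

```text
time_s: 13.65
tool_pos: [0.5465, 0.0643, 0.0343]
tool_rot: [-179.9, -0.1, 104.7]
force: [0.0, -0.2, 0.3]
grip_width: 0.0098
grasp_force: 0.0
```

Request:
{"op": "drive_tool", "data": {"angular": [[0,0,0],[0,0,0],[0,0,0],[0,0,0]], "delta_pos": [[0.3,0,0],[0.3,0,0],[0.3,0,0],[0,0,0]], "gripper": [1,1,1,1]}}

```text
time_s: 14.05
tool_pos: [0.5444, 0.0717, 0.0342]
tool_rot: [-179.9, -0.0, 104.6]
force: [-0.1, -2.4, -0.4]
grip_width: 0.0099
grasp_force: 0.7
```

```bash
python3 meas.py 55
python3 - <<'E'
from h import *
a=eyes.read_camera("side")["pixels"][200:340,200:400]
save({"pixels":cv2.resize(a,None,fx=4,fy=4)},"in2.png")
E
```

```text
side 0.88 838 [279. 263.]
x,y mm [-10.6 -22.6] yaw deg 25.4 cost 1.286
tcp [-7.5 -2.9] 0.0344 [-180.    -0.   104.6] 14.25
```

View pics/in2.png

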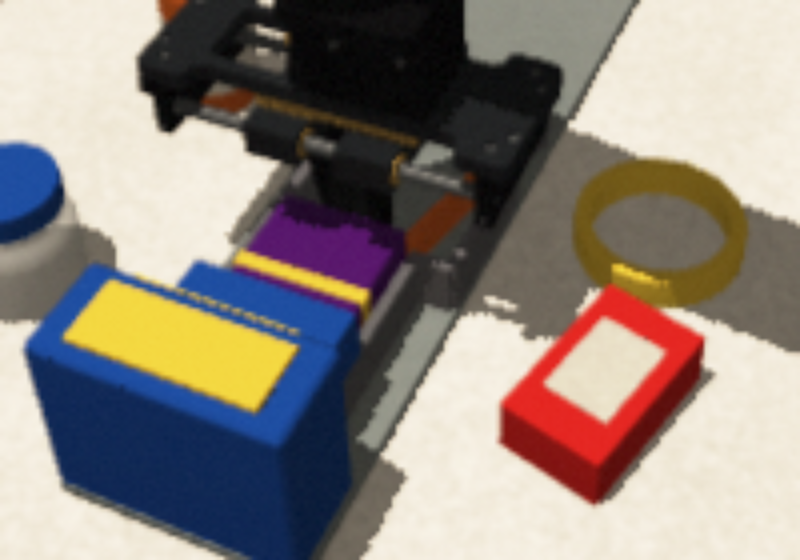

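The catch tip at about (408,245) is right at the cassette's rear-left corner, so it's close to snapping. I'll nudge the cassette further in and watch the force.

Request:
{"op": "drive_tool", "data": {"angular": [[0,0,0],[0,0,0],[0,0,0]], "delta_pos": [[0.2,0,0],[0.2,0,0],[0,0,0]], "gripper": [1,1,1]}}

```text
time_s: 14.6
tool_pos: [0.5442, 0.0758, 0.0346]
tool_rot: [180.0, -0.0, 104.6]
force: [-0.1, -0.5, 0.5]
grip_width: 0.0099
grasp_force: 0.1
```

Request:
{"op": "drive_tool", "data": {"angular": [[0,0,0],[0,0,0]], "delta_pos": [[0.2,0,0],[0,0,0]], "gripper": [1,1]}}

```text
time_s: 14.8
tool_pos: [0.5438, 0.0774, 0.0346]
tool_rot: [180.0, -0.0, 104.6]
force: [0.1, -0.1, -0.1]
grip_width: 0.0098
grasp_force: 0.2
```

Request:
{"op": "drive_tool", "data": {"angular": [[0,0,0],[0,0,0]], "delta_pos": [[0.2,0,0],[0,0,0]], "gripper": [1,1]}}

```text
time_s: 15.0
tool_pos: [0.5435, 0.0777, 0.0347]
tool_rot: [180.0, 0.1, 104.6]
force: [0.6, -3.7, -0.1]
grip_width: 0.0101
grasp_force: 2.2
```

Request:
{"op": "drive_tool", "data": {"angular": [[0,0,0],[0,0,0]], "delta_pos": [[0.2,0,0],[0,0,0]], "gripper": [1,1]}}

```text
time_s: 15.2
tool_pos: [0.5431, 0.0778, 0.0347]
tool_rot: [-180.0, 0.2, 104.5]
force: [1.1, -8.6, 1.0]
grip_width: 0.01
grasp_force: 3.9
```

The force builds with no further motion, so the cassette is against the stop. I'll retreat and check.

Request:
{"op": "drive_tool", "data": {"angular": [[0,0,0],[0,0,0],[0,0,0],[0,0,0],[0,0,0],[0,0,0],[0,0,0],[0,0,0],[0,0,0],[0,0,0],[0,0,0],[0,0,0],[0,0,0],[0,0,0]], "delta_pos": [[-0.5,0,0],[-1,0,0],[-1,0,-1],[0,0,-3],[0,0,-4],[0,0,-4],[-3,0,-4],[-4,0,-2],[-4,0,0],[-4,0,0],[-4,0,0],[-4,0,0],[-2,0,0],[0,0,0]], "gripper": [1,1,1,1,1,1,1,1,1,1,1,1,1,1]}}

```text
time_s: 16.6
tool_pos: [0.6114, -0.1903, 0.2154]
tool_rot: [-180.0, 0.2, 104.2]
force: [-0.0, -1.6, 0.4]
grip_width: 0.0103
grasp_force: 0.0
```

```bash
python3 meas.py 60
python3 - <<'E'
from h import *
a=eyes.read_camera("scene")["pixels"][110:250,290:490]; b=eyes.read_camera("side")["pixels"][200:340,200:400]
im=np.vstack([cv2.resize(x,None,fx=2.1,fy=2.1,interpolation=cv2.INTER_CUBIC) for x in(a,b)]); save({"pixels":im},"end.png")
E
```

```text
side 0.96 731 [278. 264.]
x,y mm [ -5.6 -22. ] yaw deg 26.9 cost 1.569
tcp [-271.5   -3.9] 0.2147 [ 1.800e+02 -1.000e-01  1.047e+02] 16.8
```

View pics/end.png

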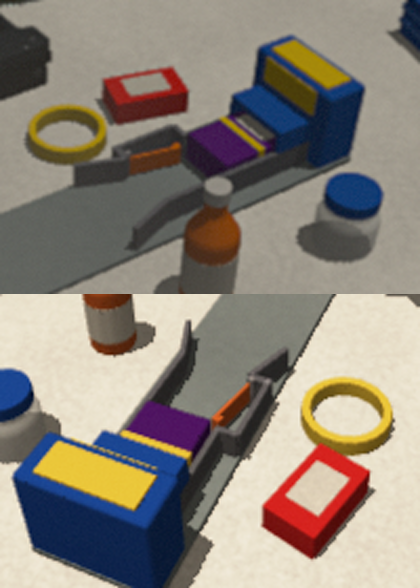

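The cassette is home at (240,145) in the top half, and the catch has snapped back behind it with a visible gap. The bystanders look unmoved.

```bash
python3 -c "
from cell import env; print(env.sign_off())"
```

```text
the job is handed in; nothing more can be done
None
```

I tipped the purple cassette flat without lifting it, slid it to the end stop and handed the job in. The last picture shows the catch snapped back behind it, and nothing nearby looked moved. The sign-off returned no verdict, and the final pose is judged from that picture and the force at the stop because the last pose fit was unusable.

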